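# Shim the rocking bedplate

### The job

The cast-iron bedplate rocks because one of its four feet is too short and hangs clear of the glass: the one under the ear that the maple wedge lies beside. With the fingertips push the wedge, thin end first, along the table and under that foot until it is snug and the bedplate can no longer rock, then prove it by pressing down firmly with a fingertip on the brass screw head above that foot. Only push and press, pick nothing up, leave everything else where it is, and finish with the wedge in place and the hand clear.

Things in the scene. Friction and masses are not known exactly. Their poses are not given: they have to be found in the camera images.
- wedge: Loose maple wedge, flat on the table, 120 long, 40 wide, about 45 g. Origin: centre of its underside; z up. Own x runs from the thick butt (x = -60 mm, 18 mm high upright end face) to the thin end (x = +60, 3 mm high), top slopes evenly. At the start the thin end points only roughly at the short foot, 20-60 mm away. Slides with under 1 N until it touches the foot, then jams.
- bed_base: Two fixed feet of the black iron bedplate. Origin: on the table under the plate's middle, z up. They stand at (x, y) = (-70, 120) and (70, -120) mm; the plate rocks on the line through them. Plate 180 x 200 mm, corner ears out to y = +-147, from 26 to 40 mm high; brass movement on its +x half up to 76 mm high. Short foot at (-70, -120): shim it from the -y side, pushing about along +y.
- bedplate (a joint): Rocking angle of the bedplate, rad: 0 when level, as it rests by its own weight; grows as the short-foot corner sinks (stop at 0.070). That foot is 121 mm from the rocking line, so 0.01 rad is 1.2 mm there. About 3.5 N on the screw head rocks it down while unshimmed. It cannot go below 0, so a wedge pushed in until it touches jams.
- short_foot (a point): Lowest point of the short foot, a steel ball end of 9 mm radius under the ear nearest the wedge; 9 mm above the table when level. Snug when this point is at about x = +12 mm in the wedge's own frame (48 mm of wedge has passed under it).
- head_top (a point): Centre of the top of the brass slotted screw head that stands on the ear straight above the short foot; head 24 mm across, 10 mm high, top 50 mm above the table when level. A rigid part of the bedplate.
- knob: Bystander: loose turned maple winding knob, 42 mm across, 36 mm high. Origin at its underside.
- arbor: Bystander: loose brass cylinder arbor standing on its 30 mm flange, 55 mm high. Origin at its underside.
- cup: Bystander: loose red enamelled tin cup, 68 mm across, 65 mm high. Origin at its underside.
- driver: Bystander: loose screwdriver lying on the table, 170 mm long.
- oil: Bystander: loose amber glass oil jar, 44 mm across, 90 mm high. Origin at its underside.
- tray: Bystander: loose aluminium parts tray, 130 x 180 x 30 mm. Origin at its underside.
Mind the look-alikes: they are no part of the job. Of the things that look like the wedge, take the one that is farthest to the robot's right at the start.

How it is judged:
By the outcome, as a careful person would: the job done as asked, in the order asked, and still so for the second after the job is handed in, with the robot touching nothing.
It also fails if it takes over 45 s, if anything falls off the work surface, if the arm or the gripper's body presses on something with over 40 N, if the wrist force passes 120 N, or if a joint passes its speed limit or range.

### The arm

A 7-joint arm with a two-finger parallel gripper is mounted at the origin on the work surface. World frame = base frame: x ahead of the robot, y to its left, z up, the work surface at z = 0. Lengths are in mm, angles in degrees, forces in N, time in s.
With the tool pointing down it reaches from about 375 to 925 mm from the base axis. Payload 3.1 kg.
Tool frame: the origin (TCP) lies on the mounting face of the last link; the fingertips stand 173 mm ahead of it and the grasp point (between the pads) lies manip.grasp_offset ahead of it (manip.grasp_offset is the distance from the TCP to the grasp point, in mm); y points along the fingers, x is the direction in which the jaws open and shut, and the axes are right-handed (so a half turn about y gives the same grasp; the last joint's range is limited). The gripper opens to 85 mm and grips with 20 to 120 N. Pads are 22 mm wide; open, the fingers measure 114 mm over their backs; the gripper's body (76 mm by 85 mm) begins 54 mm behind the grasp point. The pads swing forward as they close: fully open they stand 13 mm farther back than shut.
Start: joints at [63.266, 21.939, 2.515, 91.553, -1.026, 66.532, -2.859], TCP at [234.339, -606.293, 404.669] pointing down, gripper open.
Joint ranges: [-149.38, 149.38], [-23.57, 123.04], [-84.95, 90], [0, 143.3], [-89.99, 269.99], [3.08, 112.72], [-163.45, 163.45]. Speed limits (degrees/s): [159.86, 159.86, 180, 180, 180, 180, 180].

### API

Orientations are given as [roll, pitch, yaw] about the fixed x, y, z axes, in that order (R = Rz(yaw) Ry(pitch) Rx(roll)).
In Python, from bench import sensors, vision, manip gives the robot as it stands.
- The arm moves only by the tool apply_moves, never from a script. Its argument "commands" is one flat list of numbers, 7 for each row, row after row: the finger opening in cm, from 0 to 8.54, then the shift along the world's x, y, z in cm, then the turn, a rotation vector about the world's x, y, z in degrees. A call has 1 to 12 rows; each row shifts and turns the commanded pose from where the row before left it; what a row does not reach is not made up. A row lasts 1/12 s, in which the tool goes at most 41.7 mm and 7.16 degrees, less where a joint would pass 70% of its speed; a pose out of reach is approached as far as the arm can. A call is refused whole if a number of a shift passes 4.17 or a number of a turn 7.16, either way. A call with a gripper value outside its range is refused whole. The fingers move at their own pace and stop on an object; "force" is the grip in N (left out, the last holds). Time passes only in rows, so rows that do not move let the fingers close. It gives the time, the measured TCP pose, the force and the opening at its end, in the units of the state.
- sensors.read_state(): the state, without advancing time (a new reading comes with each control period).
- vision.camera(name): name is "scene" or "top"; returns the picture (384x512x3 uint8, red, green, blue); there is no depth.
- vision.camera_info(name): a dict with "intrinsics" (3x3 intrinsics, pixels), "k1" (the pictures are not rectified: a ray, as slopes to the right and down, at radius r is drawn at 1 + k1 r^2 times it, then the intrinsics apply), "pose" (4x4, takes a point from camera to world coordinates). Camera axes: x right, y up, looking along -z (the intrinsics and any distortion apply to the point x, -y, -z); pixel columns grow to the right and rows downward; lengths in mm; the calibration is good to about 2 mm. A picture is of the moment at which its call begins. camera_info takes no time and is no camera call.
- manip.sign_off(): hands the job in, once; it reports no verdict.
The state is a dict: "time_s": time; "joint_pos": joint angles; "dq": joint speeds; "effort": joint torques, N m; "tcp_pos": TCP position; "tool_rot": TCP orientation; "force": force on the tool from outside, world axes, zero at the start; "torque": the same for the moment, N m; "opening": finger opening in mm.
Only numpy, scipy, OpenCV 4.12 (cv2) and the standard library are available. Lean on these libraries where they do the work, as an engineer would, in place of code of your own. Each camera call takes 0.05 s, during which the arm holds its last target.

## Working session

There is one attempt and no reset: what is moved stays moved. The work goes in short steps, Python scripts to look and compute and a tool call to move; the robot and the scene stay as the last step left them, time stands still between calls to the robot, and variables do not carry over. Pictures are saved under pics/ and viewed, and the job is handed in when it is done.

Besides the shell and the picture viewer there is one more tool, called after "Request:" as name(argument=value, ...) on one line, values as JSON. apply_moves: Moves the arm, as the interface text tells. Its arguments: {"type":"object","properties":{"commands":{"type":"array","items":{"type":"number"}},"force":{"type":"number"}},"required":["commands"]}

```bash
mkdir -p pics; ls; python3 - <<'E'
from bench import sensors, vision, manip
import cv2
print(sensors.read_state(), manip.grasp_offset)
for n in("scene","top"):
    im=vision.camera(n); cv2.imwrite(f"pics/{n}0.png",im[:,:,::-1]); 
    print(n,vision.camera_info(n))
E
```

```text
pics
{'time_s': 0.0, 'joint_pos': array([63.26755516, 21.99341121,  2.51175121, 91.65094119, -1.02386027,
       66.53179928, -2.85861727]), 'dq': array([ 0.00341287,  0.05844386,  0.01652271, -0.04446793, -0.0498159 ,
       -0.08178102,  0.00900995]), 'effort': array([-3.52723364e-04, -4.33456492e+01,  1.02473773e+00, -2.49513763e+01,
        1.06877211e-02,  1.13583030e-02, -1.73407432e-06]), 'tcp_pos': array([ 234.13498993, -605.83320447,  403.25512135]), 'tool_rot': array([-90.00998918,   0.15335149, -68.8656578 ]), 'force': array([-0.01029536, -0.46585566,  0.75161287]), 'torque': array([0.03620586, 0.03758718, 0.01271994]), 'opening': 85.36303880509925} 154.70000000000002
scene {'intrinsics': array([[445.59338325,   0.        , 255.67863503],
       [  0.        , 445.59338325, 189.39859967],
       [  0.        ,   0.        ,   1.        ]]), 'k1': -0.07117470483929346, 'pose': array([[-2.80971947e-01, -6.47319500e-01,  7.08542328e-01,
         1.39806606e+03],
       [ 9.59715944e-01, -1.89719748e-01,  2.07247978e-01,
         2.21562605e+02],
       [ 2.68814867e-04,  7.38230237e-01,  6.74548772e-01,
         8.69716157e+02],
       [ 0.00000000e+00,  0.00000000e+00,  0.00000000e+00,
         1.00000000e+00]])}
top {'intrinsics': array([[380.99092167,   0.        , 249.3532811 ],
       [  0.        , 380.99092167, 191.95937618],
       [  0.        ,   0.        ,   1.        ]]), 'k1': 0.007468115797055399, 'pose': array([[ 1.01210886e-02,  9.94842746e-01, -1.00923112e-01,
         4.26852383e+02],
       [-9.99892877e-01,  1.11360582e-02,  9.49854115e-03,
        -2.54679877e+01],
       [ 1.05734404e-02,  1.00816166e-01,  9.94848885e-01,
         1.24150523e+03],
       [ 0.00000000e+00,  0.00000000e+00,  0.00000000e+00,
         1.00000000e+00]])}
```

View pics/scene0.png

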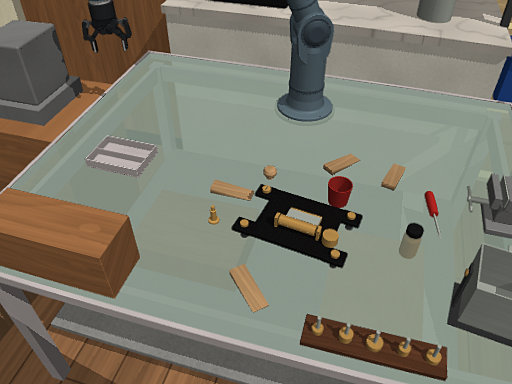

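View pics/top0.png

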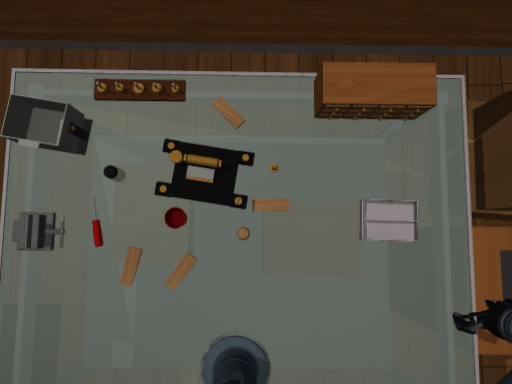

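```bash
python3 - <<'E'
import cv2,numpy as np
a=cv2.imread("pics/top0.png")[125:245,145:305]; b=cv2.imread("pics/scene0.png")[165:275,195:355]
a=cv2.resize(a,(800,600),interpolation=cv2.INTER_CUBIC); b=cv2.resize(b,(800,550),interpolation=cv2.INTER_CUBIC)
cv2.imwrite("pics/ca.png",a);cv2.imwrite("pics/cb.png",b)
E
```

```text
(no output)
```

View pics/ca.png

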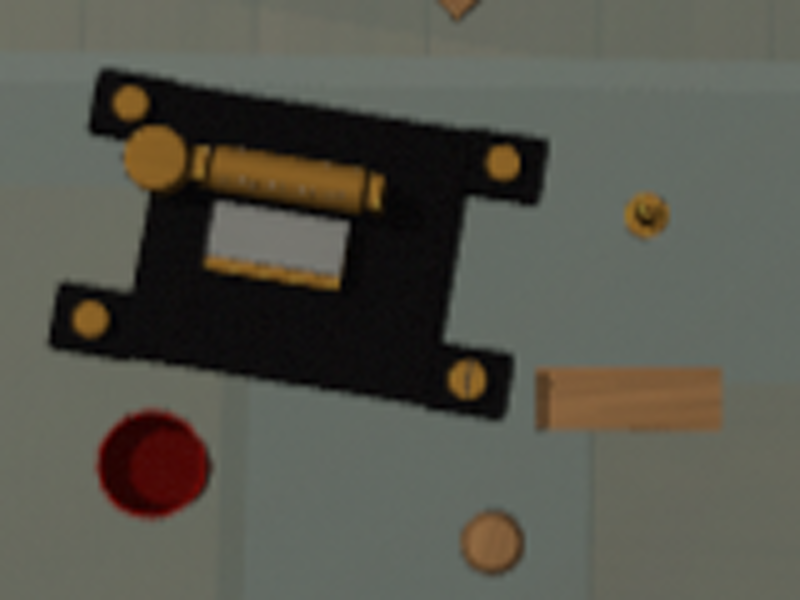

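View pics/cb.png

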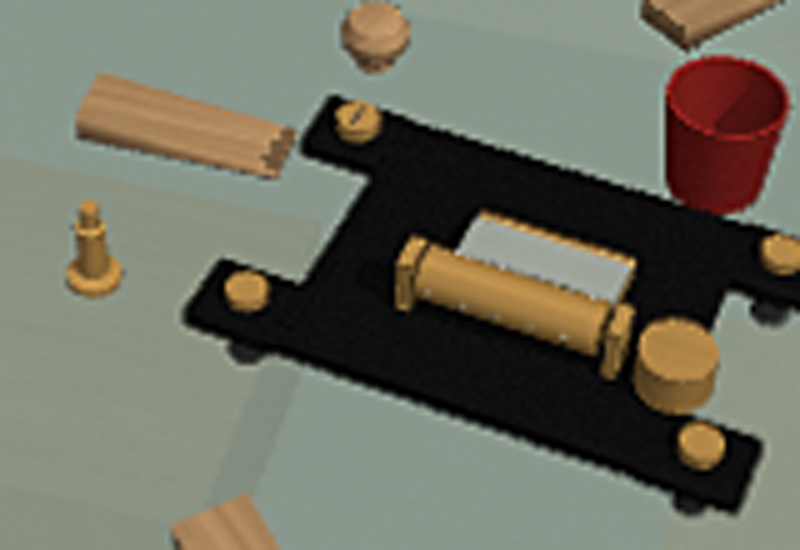

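```bash
python3 - <<'E'
import cv2,numpy as np
a=cv2.imread("pics/top0.png")[190:220,240:300]; b=cv2.imread("pics/scene0.png")[174:206,205:265]
a=cv2.resize(a,(800,400),interpolation=cv2.INTER_CUBIC); b=cv2.resize(b,(800,427),interpolation=cv2.INTER_CUBIC)
cv2.imwrite("pics/ca2.png",a);cv2.imwrite("pics/cb2.png",b)
E
cat > h.py <<'E'
import numpy as np,cv2
from bench import vision
def ray(n,uv):
    ci=vision.camera_info(n);K=ci["intrinsics"];P=ci["pose"];k=ci["k1"]
    d=cv2.undistortPoints(np.array([[uv]],float),K,np.array([k,0,0,0,0.]))[0,0]
    v=P[:3,:3]@np.array([d[0],-d[1],-1]);return P[:3,3],v/np.linalg.norm(v)
def onz(n,uv,z):
    o,v=ray(n,uv);return o+v*(z-o[2])/v[2]
def tri(uvs,uvt):
    o1,v1=ray("scene",uvs);o2,v2=ray("top",uvt)
    s=np.linalg.lstsq(np.c_[v1,-v2],o2-o1,rcond=None)[0]
    a=o1+s[0]*v1;b=o2+s[1]*v2
    return (a+b)/2,np.linalg.norm(a-b)
def proj(n,p):
    ci=vision.camera_info(n);K=ci["intrinsics"];P=ci["pose"];k=ci["k1"]
    q=P[:3,:3].T@(np.array(p)-P[:3,3]);x=q[0]/-q[2];y=-q[1]/-q[2];r=x*x+y*y
    return K[:2,:2]@np.array([x,y])*(1+k*r)+K[:2,2]
E
```

```text
(no output)
```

View pics/ca2.png

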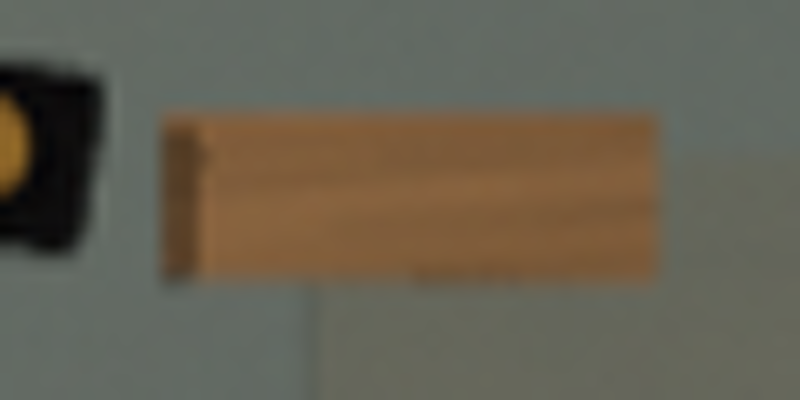

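View pics/cb2.png

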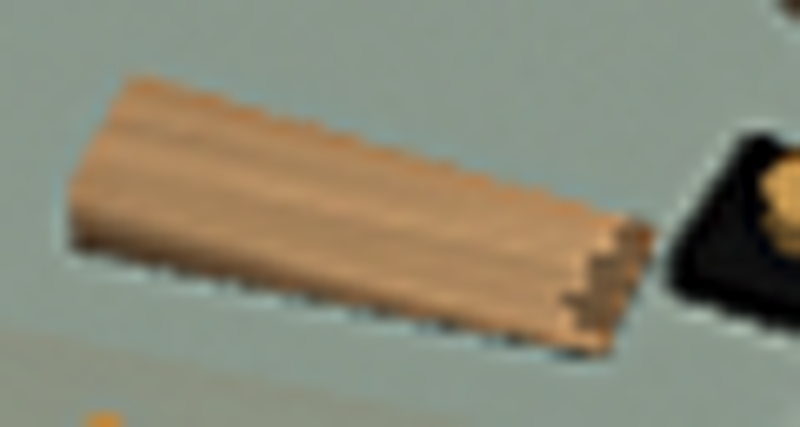

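```bash
cat > m.py <<'E'
import cv2,numpy as np,sys
from h import *
def wedge(t):
    # top-view wedge mask, upsampled
    c=t[185:235,225:310]; u=cv2.resize(c,None,fx=8,fy=8,interpolation=cv2.INTER_CUBIC)
    hsv=cv2.cvtColor(u,cv2.COLOR_BGR2HSV)
    m=((hsv[...,0]<20)&(hsv[...,1]>75)&(hsv[...,2]>50)).astype(np.uint8)*255
    m=cv2.morphologyEx(m,cv2.MORPH_OPEN,np.ones((9,9)))
    cs=cv2.findContours(m,cv2.RETR_EXTERNAL,cv2.CHAIN_APPROX_NONE)[0]
    out=[]
    for k in cs:
        if cv2.contourArea(k)>8000:
            b=cv2.boxPoints(cv2.minAreaRect(k)); out.append((b+.5)/8-.5+[225,185])
    return out
def heads(im,roi):
    x0,y0,x1,y1=roi;c=im[y0:y1,x0:x1];u=cv2.resize(c,None,fx=8,fy=8,interpolation=cv2.INTER_CUBIC)
    hsv=cv2.cvtColor(u,cv2.COLOR_BGR2HSV)
    m=((hsv[...,0]<28)&(hsv[...,0]>8)&(hsv[...,1]>120)&(hsv[...,2]>70)).astype(np.uint8)*255
    m=cv2.morphologyEx(m,cv2.MORPH_CLOSE,np.ones((15,15)))
    cs=cv2.findContours(m,cv2.RETR_EXTERNAL,cv2.CHAIN_APPROX_NONE)[0]
    return [((np.array(cv2.minEnclosingCircle(k)[0])+.5)/8-.5+[x0,y0],cv2.boundingRect(k)) for k in cs if cv2.contourArea(k)>800]
E
python3 - <<'E'
from m import *
np.set_printoptions(precision=1,suppress=True)
t=cv2.imread("pics/top0.png");s=cv2.imread("pics/scene0.png")
for b in wedge(t):
    print(b.tolist())
    for p in b: print(onz("top",p,3),onz("top",p,18))
for n,r in(("SF",(233,193,248,209)),("-y+x",(240,150,254,165)),("+y+x",(164,138,177,152)),("+y-x",(155,182,170,196))):
    for p,bb in heads(t,r): print(n,p,bb,onz("top",p,50))
for n,r in(("SF",(258,180,275,198)),("-y+x",(236,216,252,230)),("+y-x",(344,208,360,223)),("+y+x",(328,246,342,261))):
    for p,bb in heads(s,r): print(n,p,bb,onz("scene",p,46))
# wedge corners from scene
f=lambda u,v:(205+(u+.5)/13.333-.5,174+(v+.5)/13.333-.5)
for n,p,z in(("butt bottom +x",(72,250),0),("butt top +x",(72,195),18),("butt top -x",(130,75),18),("thin top -x",(650,220),3),("thin +x",(607,355),1)):
    print(n,onz("scene",f(*p),z))
g=lambda u,v:(240+(u+.5)/13.333-.5,190+(v+.5)/13.333-.5)
print(tri(f(72,195),g(660,112)),tri(f(130,75),g(660,280)),tri(f(650,220),g(163,282)),tri(f(607,348),g(163,118)))
E
```

```text
[[251.8125, 198.0625], [288.9375, 198.0625], [288.9375, 210.8125], [251.8125, 210.8125]]
[532.6 -45.5   3. ] [531.3 -45.3  18. ]
[ 533.9 -166.8    3. ] [ 532.6 -165.1   18. ]
[ 492.3 -166.7    3. ] [ 491.5 -165.    18. ]
[491.  -45.9   3. ] [490.2 -45.7  18. ]
SF [238.  200.4] (13, 33, 61, 62) [520.7  -1.5  50. ]
-y+x [245.1 157.1] (18, 32, 54, 56) [658.9 -22.3  50. ]
+y+x [172.5 146.9] (29, 33, 75, 79) [688.8 208.5  50. ]
+y-x [162.5 188.3] (36, 25, 58, 59) [556.2 235.8  50. ]
SF [266.1 188.6] (32, 42, 75, 66) [521.6  -5.1  46. ]
-y+x [243.8 222.8] (31, 23, 72, 68) [661.6 -25.2  46. ]
+y-x [350.9 215.1] (26, 28, 70, 68) [558.2 232.6  46. ]
+y+x [334.4 253.4] (21, 25, 76, 79) [696.7 211.5  46. ]
butt bottom +x [ 533.3 -168.4    0. ]
butt top +x [ 535.  -166.4   18. ]
butt top -x [ 494.9 -168.    18. ]
thin top -x [492.2 -50.6   3. ]
thin +x [533.1 -47.9   1. ]
(array([ 533.4, -166.3,   16.5]), np.float64(1.5837973795724025)) (array([ 492.9, -167.1,   16.4]), np.float64(3.298597690474244)) (array([492. , -48.1,   3.3]), np.float64(4.868557409936873)) (array([532. , -46.8,   2.2]), np.float64(2.8468517290252904))
```

Top-view look-alikes are the wedges at (270,205), (228,112), (181,270) and (131,266). The one farthest to the robot's right (−y) is (270,205). It lies beside the slotted-screw ear at (238,200), and the crop shows its thin end (3 mm high by triangulation, butt 16.5 mm) facing that ear.

Measured positions:
- **Wedge:** centre about (512.5, −106.5), heading +y.
- **Short foot:** about (521, −3).

Request:
apply_moves(commands=[1,2.25,3.26,0,0,0,5.3,1,2.25,3.26,0,0,0,5.3,1,2.25,3.26,0,0,0,5.3,1,2.25,3.26,0,0,0,5.3,1,2.25,3.26,0,0,0,5.3,1,2.25,3.26,0,0,0,5.3,1,2.25,3.26,0,0,0,5.3,1,2.25,3.26,0,0,0,5.3,1,2.25,3.26,0,0,0,5.3,1,2.25,3.26,0,0,0,5.3,1,2.25,3.26,0,0,0,5.3,1,2.25,3.26,0,0,0,5.3], force=40)

```text
time_s: 1.1
tcp_pos: [504.8, -213.3, 404.3]
tool_rot: [-90.0, 0.0, -5.0]
force: [0.8, -1.0, -0.5]
opening: 10.0
```

Request:
apply_moves(commands=[1,0,0,-2,0,0,0,1,0,0,-2,0,0,0,1,0,0,0,0,0,0])

```text
time_s: 1.35
tcp_pos: [502.8, -213.4, 360.3]
tool_rot: [-89.8, 0.5, -5.1]
force: [-1.3, -0.6, -1.1]
opening: 10.1
```

Request:
apply_moves(commands=[1,0,0,-3,0,0,0,1,0,0,-3,0,0,0,1,0,0,-3,0,0,0,1,0,0,-3,0,0,0,1,0,0,-3,0,0,0,1,0,0,-1.5,0,0,0,1,0,0,0,0,0,0,1,0,0,0,0,0,0])

```text
time_s: 2.02
tcp_pos: [503.8, -215.7, 199.3]
tool_rot: [-90.0, 0.1, -5.3]
force: [0.5, 0.4, -0.1]
opening: 9.8
```

```bash
python3 - <<'E'
from bench import sensors,vision
import cv2
for i in range(1):
    s=vision.camera("scene");t=vision.camera("top");r=sensors.read_state();print(r["time_s"],r["tcp_pos"],r["force"])
a=cv2.resize(s[140:240,180:300,::-1],(720,600),interpolation=cv2.INTER_CUBIC);cv2.imwrite("pics/s1.png",a)
E
```

```text
2.1167 [ 505.25027463 -215.84918368  201.32976331] [-0.52855551 -0.48409916 -0.11756449]
```

View pics/s1.png

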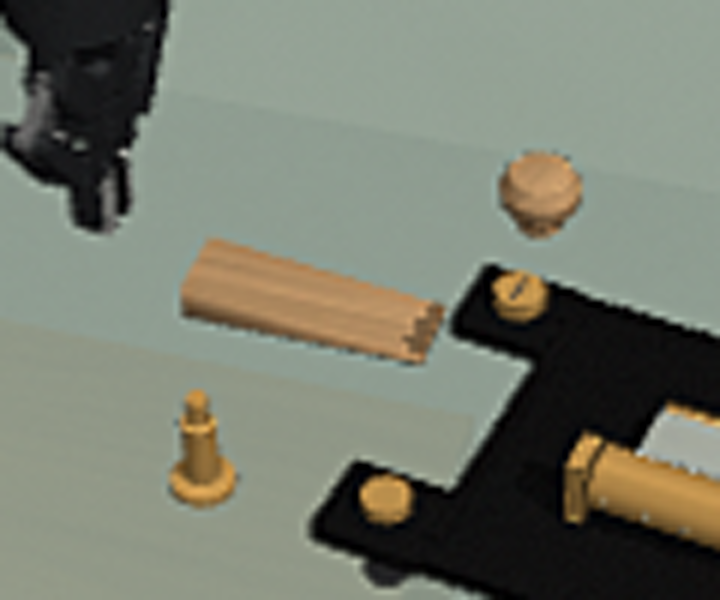

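The fingers are behind the butt, at about (95,215) in the crop, and the wedge has not moved. I'll lower and approach.

Request:
apply_moves(commands=[1,0,0,-1.2,0,0,0,1,0,0,-0.9,0,0,0,1,0.09,1,0,0,0,0,1,0.09,1,0,0,0,0,1,0,0,0,0,0,0])

```text
time_s: 2.53
tcp_pos: [506.6, -191.4, 178.6]
tool_rot: [-89.9, 0.0, -5.0]
force: [-0.2, 0.5, -0.5]
opening: 10.0
```

Request:
apply_moves(commands=[1,0.04,0.5,0,0,0,0,1,0.04,0.5,0,0,0,0,1,0.04,0.5,0,0,0,0,1,0.04,0.5,0,0,0,0,1,0.04,0.5,0,0,0,0,1,0.04,0.5,0,0,0,0,1,0.04,0.5,0,0,0,0,1,0,0,0,0,0,0])

```text
time_s: 3.2
tcp_pos: [509.2, -158.6, 178.7]
tool_rot: [-90.0, -0.0, -5.2]
force: [0.5, 0.3, -0.0]
opening: 9.9
```

```bash
python3 - <<'E'
from bench import sensors,vision
import cv2
s=vision.camera("scene");t=vision.camera("top");r=sensors.read_state();print(r["time_s"],r["tcp_pos"],r["force"])
cv2.imwrite("pics/t2f.png",t[:,:,::-1])
cv2.imwrite("pics/s2.png",cv2.resize(s[140:240,180:300,::-1],(720,600),interpolation=cv2.INTER_CUBIC))
cv2.imwrite("pics/t2.png",cv2.resize(t[170:240,220:304,::-1],(720,600),interpolation=cv2.INTER_CUBIC))
E
```

```text
3.3 [ 508.97468576 -159.57411682  178.61790809] [ 0.5281442  -0.24905552  0.12190337]
```

View pics/s2.png

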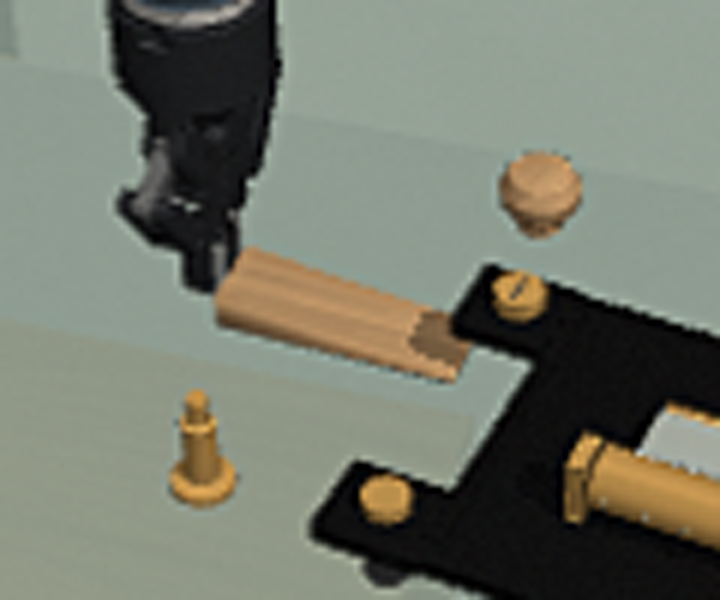

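View pics/t2.png

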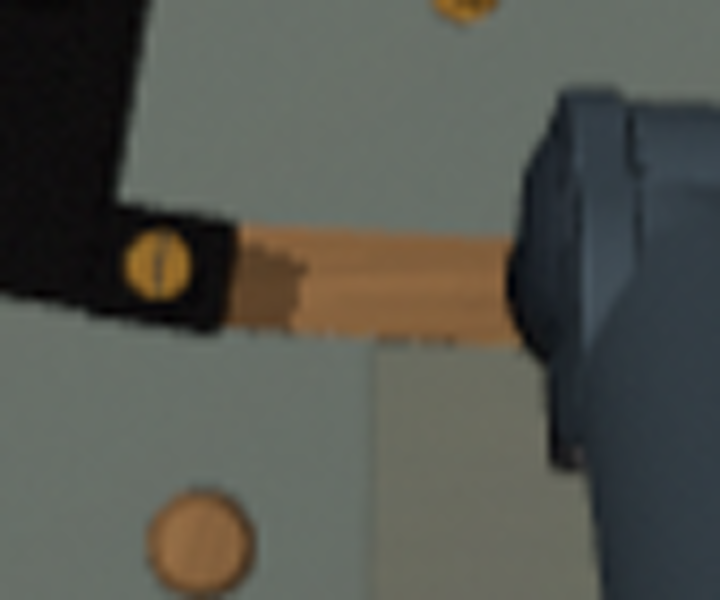

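The wedge is now flush on the fingers and turned about −4°. Its axis in the top crop runs from (510,290) to (238,277), aimed within a few mm of the screw head at (158,265). I'll carry on.

Request:
apply_moves(commands=[1,0.05,0.5,0,0,0,0,1,0.05,0.5,0,0,0,0,1,0.05,0.5,0,0,0,0,1,0.05,0.5,0,0,0,0,1,0.05,0.5,0,0,0,0,1,0.05,0.5,0,0,0,0,1,0.05,0.5,0,0,0,0,1,0.05,0.5,0,0,0,0,1,0.05,0.5,0,0,0,0,1,0.05,0.5,0,0,0,0,1,0.03,0.3,0,0,0,0,1,0,0,0,0,0,0])

```text
time_s: 4.3
tcp_pos: [514.4, -105.9, 178.7]
tool_rot: [-90.0, -0.0, -5.2]
force: [-0.9, 0.2, -0.3]
opening: 10.3
```

```bash
python3 - <<'E'
from bench import sensors,vision
import cv2
s=vision.camera("scene");t=vision.camera("top");r=sensors.read_state();print(r["time_s"],r["tcp_pos"],r["force"])
cv2.imwrite("pics/s3.png",cv2.resize(s[140:240,180:300,::-1],(720,600),interpolation=cv2.INTER_CUBIC))
cv2.imwrite("pics/t3.png",cv2.resize(t[170:240,200:284,::-1],(720,600),interpolation=cv2.INTER_CUBIC))
E
```

```text
4.4 [ 514.30666835 -106.96690806  178.7104893 ] [ 0.5889471   0.10185752 -0.49325605]
```

View pics/s3.png

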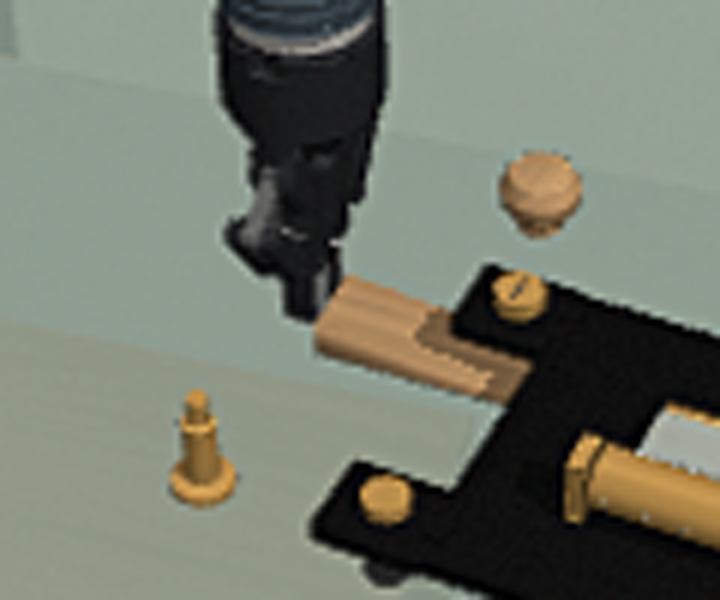

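View pics/t3.png

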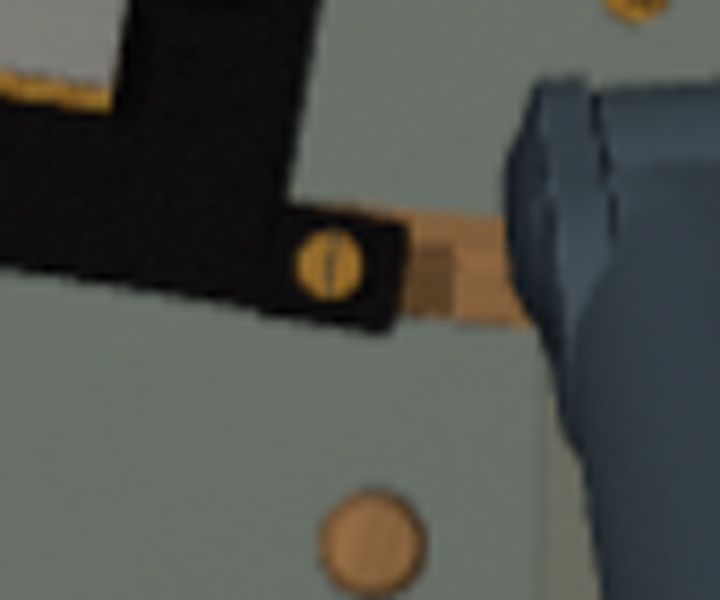

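Request:
apply_moves(commands=[1,0.02,0.3,0,0,0,0,1,0.02,0.3,0,0,0,0,1,0.02,0.3,0,0,0,0,1,0.02,0.3,0,0,0,0,1,0.01,0.2,0,0,0,0,1,0,0,0,0,0,0])

```text
time_s: 4.9
tcp_pos: [515.2, -92.2, 178.7]
tool_rot: [-90.0, 0.0, -5.2]
force: [0.1, 0.3, -0.0]
opening: 10.3
```

Request:
apply_moves(commands=[1,0.01,0.1,0,0,0,0,1,0.01,0.1,0,0,0,0,1,0,0.1,0,0,0,0,1,0,0,0,0,0,0])

```text
time_s: 5.23
tcp_pos: [515.3, -90.0, 178.7]
tool_rot: [-90.0, 0.0, -5.3]
force: [-0.5, -0.2, 0.0]
opening: 9.7
```

Request:
apply_moves(commands=[1,0.01,0.1,0,0,0,0,1,0,0.1,0,0,0,0,1,0,0,0,0,0,0])

```text
time_s: 5.48
tcp_pos: [515.4, -87.9, 178.7]
tool_rot: [-90.0, 0.0, -5.3]
force: [0.3, -0.2, -1.2]
opening: 9.9
```

Request:
apply_moves(commands=[1,0.01,0.1,0,0,0,0,1,0,0.1,0,0,0,0,1,0,0,0,0,0,0])

```text
time_s: 5.73
tcp_pos: [515.6, -85.8, 178.7]
tool_rot: [-90.0, -0.0, -5.2]
force: [0.3, 0.1, -0.4]
opening: 10.2
```

Request:
apply_moves(commands=[1,0,0.1,0,0,0,0,1,0,0.1,0,0,0,0,1,0,0,0,0,0,0])

```text
time_s: 5.98
tcp_pos: [515.5, -84.5, 178.7]
tool_rot: [-90.0, 0.0, -5.3]
force: [-0.1, -1.2, 0.8]
opening: 10.0
```

```bash
python3 - <<'E'
from bench import sensors,vision
import cv2
s=vision.camera("scene");t=vision.camera("top");r=sensors.read_state();print(r["time_s"],r["tcp_pos"],r["force"])
cv2.imwrite("pics/s4.png",cv2.resize(s[160:220,220:292,::-1],(720,600),interpolation=cv2.INTER_CUBIC))
E
```

```text
6.0833 [515.50872119 -84.4795933  178.67655721] [ 0.23335621 -1.48422934  0.24310707]
```

View pics/s4.png

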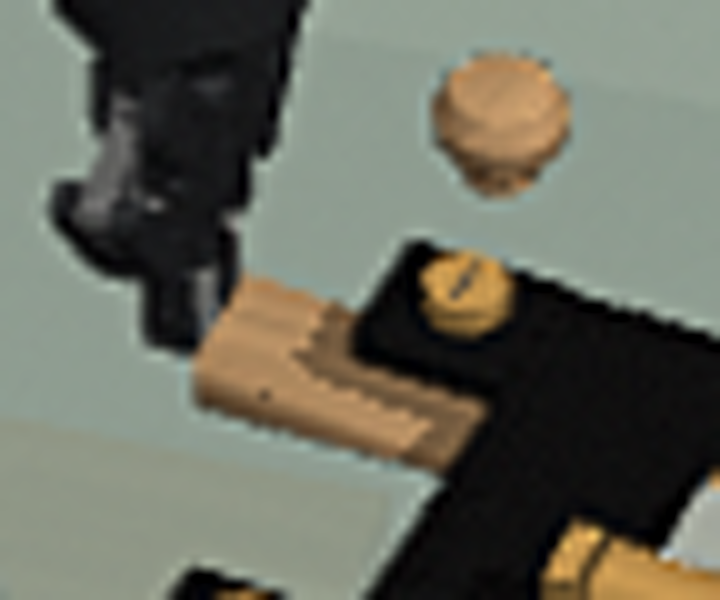

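Contact: the advance is stalling and Fy is about −1.5 N, at nearly the predicted TCP y of −86. I'll snug it up in 0.5–1 mm steps.

Request:
apply_moves(commands=[1,0,0.1,0,0,0,0,1,0,0,0,0,0,0])

```text
time_s: 6.25
tcp_pos: [515.5, -83.9, 178.7]
tool_rot: [-90.1, 0.0, -5.3]
force: [0.4, -2.7, 0.9]
opening: 10.1
```

Request:
apply_moves(commands=[1,0,0.1,0,0,0,0,1,0,0,0,0,0,0])

```text
time_s: 6.42
tcp_pos: [515.4, -83.3, 178.7]
tool_rot: [-90.1, 0.0, -5.3]
force: [-0.7, -4.8, -0.0]
opening: 10.3
```

Request:
apply_moves(commands=[1,0,0.05,0,0,0,0,1,0,0,0,0,0,0])

```text
time_s: 6.58
tcp_pos: [515.4, -83.1, 178.7]
tool_rot: [-90.1, 0.0, -5.3]
force: [-0.8, -5.5, -0.2]
opening: 10.0
```

Request:
apply_moves(commands=[1,0,-0.3,0,0,0,0,1,-0.04,-0.5,0,0,0,0,1,-0.1,-1,0,0,0,0,1,-0.2,-2,0,0,0,0,1,-0.2,-2,1,0,0,0,0,0,0,3,0,0,0,0,0,0,4,0,0,0,0,0,-2,4,0,0,0,0,0,-3,0,0,0,0,0,0,-3,0,0,0,0,0,0,-3,0,0,0,0,0,0,0,0,0,0,0])

```text
time_s: 7.58
tcp_pos: [508.6, -256.4, 296.6]
tool_rot: [-90.3, -0.1, -5.8]
force: [-1.3, -1.5, 0.4]
opening: -0.1
```

```bash
python3 - <<'E'
from bench import sensors,vision
import cv2
from m import *
np.set_printoptions(precision=1,suppress=True)
s=vision.camera("scene")[:,:,::-1].copy();t=vision.camera("top")[:,:,::-1].copy();r=sensors.read_state();print(r["time_s"],r["tcp_pos"],r["force"],r["opening"])
cv2.imwrite("pics/s5f.png",s);cv2.imwrite("pics/t5f.png",t)
cv2.imwrite("pics/s5.png",cv2.resize(s[160:220,220:292],(720,600),interpolation=cv2.INTER_CUBIC))
cv2.imwrite("pics/t5.png",cv2.resize(t[170:230,220:292],(720,600),interpolation=cv2.INTER_CUBIC))
for p,bb in heads(t,(233,193,248,209)): print(p,onz("top",p,50))
for p,bb in heads(s,(258,180,275,198)): print(p,onz("scene",p,46))
E
```

```text
7.6833 [ 509.5 -250.2  295.7] [-0.2  1.2  0.3] 0.1965741712110542
[238.1 200.4] [520.6  -1.7  50. ]
[266.1 188.7] [521.9  -5.   46. ]
```

View pics/s5.png

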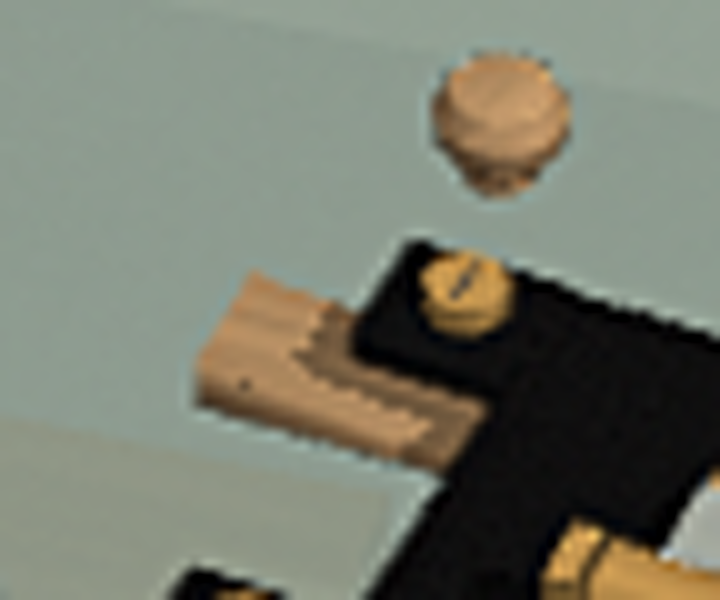

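View pics/t5.png

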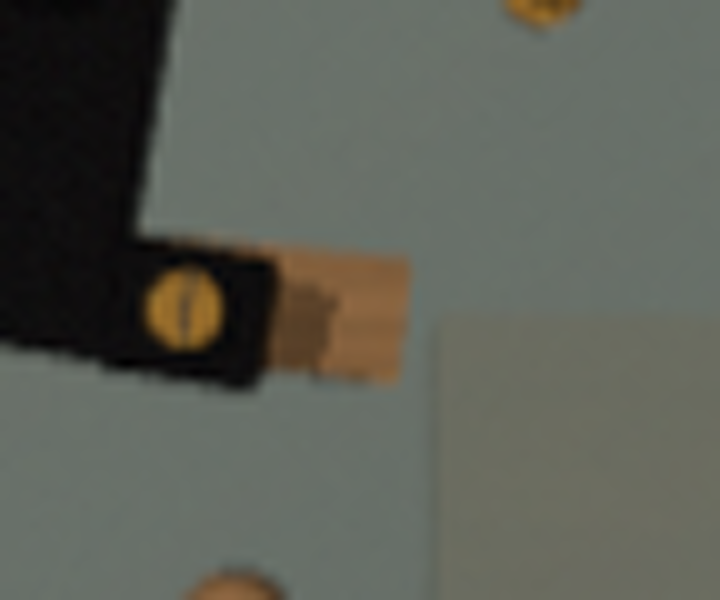

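```bash
python3 - <<'E'
from m import *
a=onz("top",(260.05,201.55),18)[:2];f=np.array([521.2,-3.2]);h=np.deg2rad(85)
u=np.array([np.cos(h),np.sin(h)]);d=f-a;print(a,"foot x in wedge",d@u-60,"y",d@np.array([-u[1],u[0]]))
E
```

```text
[520.31205165 -71.91479279] foot x in wedge 8.530702058854715 y 5.104319363351421
```

The wedge is seated: its butt is at (405,320) in the top crop, and the foot sits about 8.5 mm (±3) along the wedge against 12 nominal, 5 mm off-centre. The plate has not moved. Next I'll press on the screw head with the shut fingertips.

Request:
apply_moves(commands=[0,0.15,3.5,0,0,0,0,0,0.15,3.5,0,0,0,0,0,0.15,3.5,0,0,0,0,0,0.15,3.5,0,0,0,0,0,0.15,3.5,0,0,0,0,0,0.15,3.5,0,0,0,0,0,0.15,3.5,0,0,0,0,0,0,0,0,0,0,0,0,0,0,0,0,0,0,0,0,0,0,0,0,0])

```text
time_s: 8.52
tcp_pos: [520.1, -1.9, 295.7]
tool_rot: [-90.0, 0.1, -5.1]
force: [-0.2, 0.1, 0.1]
opening: 0.0
```

```bash
python3 - <<'E'
from bench import sensors
for i in range(2):
    r=sensors.read_state();print(r["time_s"],r["tcp_pos"],r["tool_rot"],r["force"],r["opening"])
E
```

```text
8.5167 [520.11360865  -1.87784652 295.71098955] [-8.99902395e+01  5.12521490e-02 -5.08298284e+00] [-0.22635411  0.09782863  0.10912214] 0.0009568531826785563
8.5167 [520.11360865  -1.87784652 295.71098955] [-8.99902395e+01  5.12521490e-02 -5.08298284e+00] [-0.22635411  0.09782863  0.10912214] 0.0009568531826785563
```

Request:
apply_moves(commands=[0,0.1,-0.1,-1.5,0,0,0,0,0,0,-1.5,0,0,0,0,0,0,-1.5,0,0,0,0,0,0,-1.2,0,0,0,0,0,0,-0.8,0,0,0,0,0,0,0,0,0,0,0,0,0,0,0,0,0])

```text
time_s: 9.1
tcp_pos: [521.5, -4.7, 230.6]
tool_rot: [-90.0, 0.1, -5.3]
force: [-0.6, 0.3, -0.0]
opening: 0.1
```

```bash
python3 - <<'E'
from bench import sensors,vision
import cv2
s=vision.camera("scene");r=sensors.read_state();print(r["time_s"],r["tcp_pos"],r["force"])
cv2.imwrite("pics/s6.png",cv2.resize(s[140:220,220:316,::-1],(720,600),interpolation=cv2.INTER_CUBIC))
E
```

```text
9.15 [521.93886259  -4.50542267 231.24730496] [0.87495382 0.4030945  0.23615515]
```

View pics/s6.png

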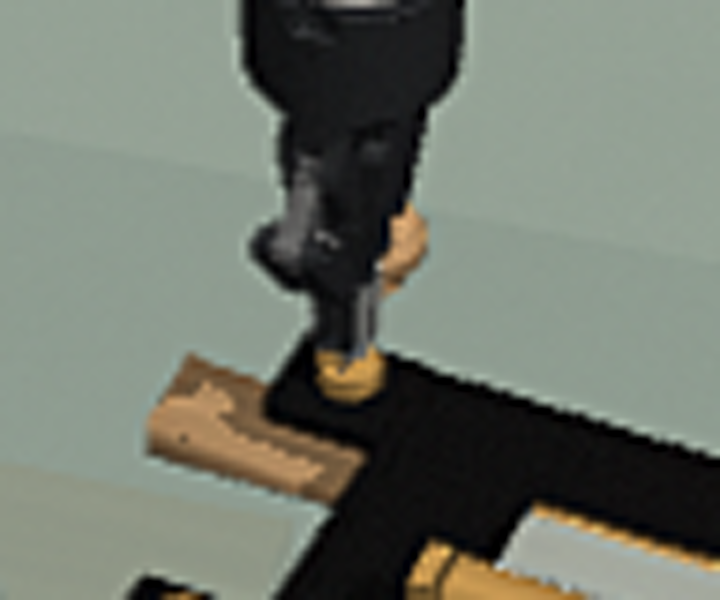

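The fingertips stand centred just above the screw head at (350,365), with about 8 mm to go. I'll lower slowly.

Request:
apply_moves(commands=[0,0,0,-0.3,0,0,0,0,0,0,-0.2,0,0,0,0,0,0,-0.1,0,0,0,0,0,0,0,0,0,0])

```text
time_s: 9.48
tcp_pos: [521.6, -4.2, 225.0]
tool_rot: [-90.0, -0.0, -5.3]
force: [-0.7, -0.6, 0.3]
opening: -0.2
```

Request:
apply_moves(commands=[0,0,0,-0.1,0,0,0,0,0,0,-0.1,0,0,0,0,0,0,0,0,0,0])

```text
time_s: 9.73
tcp_pos: [521.9, -4.1, 223.5]
tool_rot: [-90.0, -0.0, -5.3]
force: [-0.1, 0.0, 4.1]
opening: 0.0
```

Request:
apply_moves(commands=[0,0,0,-0.1,0,0,0,0,0,0,0,0,0,0])

```text
time_s: 9.9
tcp_pos: [522.0, -4.1, 223.4]
tool_rot: [-90.0, 0.0, -5.3]
force: [-4.2, -0.6, 11.2]
opening: 0.1
```

The head is stiff: 11 N with under 0.2 mm of sink. I'll press a little firmer and hold.

Request:
apply_moves(commands=[0,0,0,-0.1,0,0,0,0,0,0,0,0,0,0,0,0,0,0,0,0,0])

```text
time_s: 10.15
tcp_pos: [522.0, -4.0, 223.3]
tool_rot: [-90.1, 0.0, -5.3]
force: [-6.2, -0.5, 16.0]
opening: -0.0
```

Request:
apply_moves(commands=[0,0,0,0,0,0,0,0,0,0,0,0,0,0,0,0,0,0,0,0,0,0,0,0,0,0,0,0,0,0,0,0,0,0,0,0,0,0,0,0,0,0])

```text
time_s: 10.65
tcp_pos: [522.0, -4.0, 223.3]
tool_rot: [-90.1, 0.0, -5.3]
force: [-5.2, -0.0, 15.8]
opening: 0.0
```

```bash
python3 - <<'E'
from bench import sensors,vision
import cv2
s=vision.camera("scene");r=sensors.read_state();print(r["time_s"],r["tcp_pos"],r["force"])
cv2.imwrite("pics/s7.png",cv2.resize(s[140:220,220:316,::-1],(720,600),interpolation=cv2.INTER_CUBIC))
E
```

```text
10.7 [521.98225237  -3.98017373 223.28841237] [-6.54490302 -0.2223171  15.77399357]
```

View pics/s7.png

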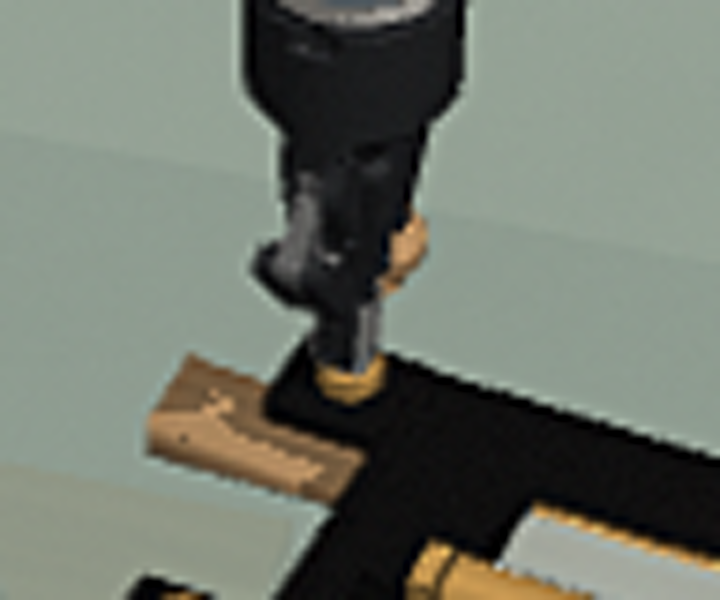

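It held 16 N with no sink and the wedge did not move. Lifting straight up, then clear.

Request:
apply_moves(commands=[0,0,0,0.3,0,0,0,0,0,0,1,0,0,0,0,0,0,3,0,0,0,0,0,0,4,0,0,0,0,0,-2,3,0,0,0,0,0,-3.5,1,0,0,0,0,0,-3.5,0,0,0,0,0,0,-3.5,0,0,0,0,0,0,-3.5,0,0,0,0,0,0,-3.5,0,0,0,0,0,0,0,0,0,0,0,0,0,0,0,0,0,0])

```text
time_s: 11.7
tcp_pos: [520.8, -202.8, 344.0]
tool_rot: [-90.0, 0.0, -5.7]
force: [-0.3, 1.1, -0.6]
opening: 0.5
```

```bash
python3 - <<'E'
from bench import sensors,vision
from m import *
s=vision.camera("scene")[:,:,::-1].copy();t=vision.camera("top")[:,:,::-1].copy();r=sensors.read_state();print(r["time_s"],r["tcp_pos"],r["force"])
print(heads(t,(233,193,248,209)),heads(s,(258,180,275,198)))
cv2.imwrite("pics/s8.png",s);cv2.imwrite("pics/t8.png",cv2.resize(t[170:230,220:292],(720,600),interpolation=cv2.INTER_CUBIC))
d=cv2.absdiff(s,cv2.imread("pics/s5f.png")).max(2)[180:300,215:512];print((d>40).sum())
E
```

```text
11.8 [ 521.64398224 -198.48045561  343.90949557] [0.37377361 1.54189401 0.7338399 ]
[(array([238.02262735, 200.42272377]), (13, 32, 61, 63))] [(array([266.06636047, 188.65561771]), (32, 42, 75, 67))]
0
```

View pics/s8.png

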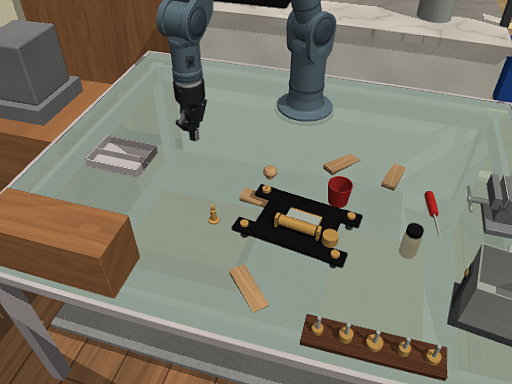

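View pics/t8.png

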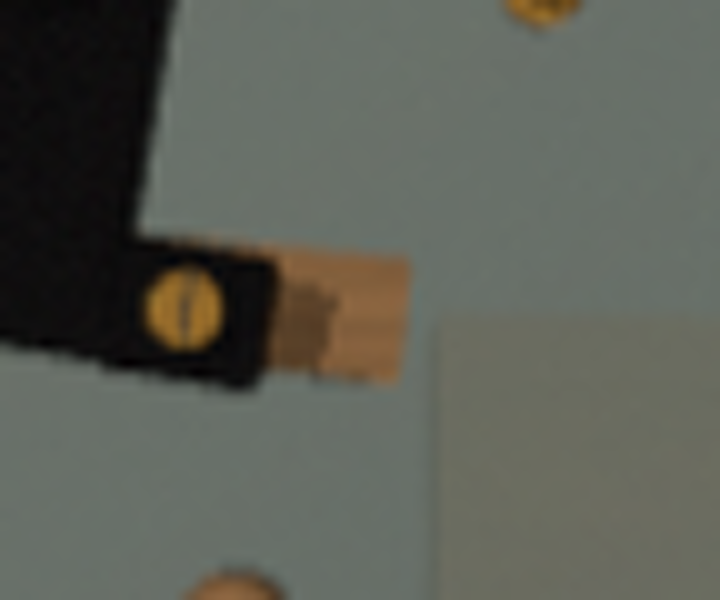

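The wedge is in place, unchanged by the press, nothing else has moved, and the hand is clear at (190,130) in the scene view. Handing in.

```bash
python3 -c "
from bench import manip;print(manip.sign_off())"
```

```text
the job is handed in; nothing more can be done
None
```

The wedge is under the short foot and snug, and the bedplate no longer rocks. I handed the job in at about 12 s with the hand clear.

- **Push:** With two fingertips I pushed the rightmost wedge thin end first until it jammed under the foot. I seated it with about 5.5 N.
- **Press test:** I pressed the slotted screw head with the closed fingertips at about 16 N for over half a second. From first contact (4 N) the fingertip sank only about 0.2 mm, most of it probably give in the arm. Without the wedge, about 3.5 N would have rocked the plate down.
- **Final images:** The wedge and bedplate look exactly the same before and after the press, and the loose items on the table near the bedplate had not moved.

**Position disagreement:** From the camera, the foot sits at about x = +8.5 mm along the wedge, against the nominal +12 mm, and about 5 mm off its centre line. The 3.5 mm difference is about what I'd expect from calibration error. The jam itself came within about 2 mm of where I predicted.

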